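# File a movement cassette into the packed rack

### The arm

A 6-joint arm with a two-finger parallel gripper is mounted at the origin on the work surface. World frame = base frame: x ahead of the robot, y to its left, z up, the work surface at z = 0. Lengths are in m, angles in rad, forces in N, time in s.
With the tool pointing down it reaches from about 0.35 to 0.85 m from the base axis. Payload 8.1 kg.
Tool frame: the origin (TCP) lies at the very end of the fingers, on their centre line; the grasp point (between the pads) lies 19 mm behind it; z points along the fingers, y is the line along which they close (so a half turn about z gives the same grasp; the last joint's range is limited). The gripper opens to 93 mm and grips with 3 to 60 N. Pads are 15 mm wide; open, the fingers measure 128 mm over their backs; the gripper's body (75 mm by 188 mm) begins 65 mm behind the grasp point.
Start: joints at [-1.26, 0.13, 1.488, -0, 1.523, -0.085], TCP at [0.231, -0.554, 0.219] pointing down, gripper open.
Joint ranges: [-2.96, 2.96], [-0.89, 2.26], [0.02, 2.5], [-1.34, 4.48], [0, 2.73], [-2.66, 2.66]. Speed limits (rad/s): [2.39, 2.39, 2.79, 3.14, 3.14, 3.14].

### API

Orientations are given as a rotation vector (axis times angle).
In Python, from plant import robot gives the robot as it stands. The module is installed in compiled form; this text tells all that it offers.
- The arm moves only by the tool play_rows, never from a script. Its argument "increments" is text: rows parted by semicolons, each of 5 numbers parted by spaces: the shift along the tool's x, y, z in mm, then the turn about the tool's z in degrees, then the closure, from -1 (fully open) to 1 (shut). In form: dx dy dz yaw claw; .... A call has 1 to 20 rows; each row is the pose to reach, as a shift and turn from the pose commanded when the call began, along the tool's axes at that moment; what a row does not reach only later rows make up. A row lasts 1/10 s, in which the tool goes at most 50 mm and 8.59 degrees, less where a joint would pass 70% of its speed; a pose out of reach is approached as far as the arm can. A call with a gripper value outside its range is refused whole. The fingers move at their own pace and stop on an object; "force" is the grip in N (left out, the last holds). Time passes only in rows, so rows that repeat a pose let the fingers close. It gives the time, the measured TCP pose, the force, the opening and the grip force at its end, in the units of the state.
- robot.read_state(): the state, without advancing time (a new reading comes with each control period).
- robot.read_camera(name): name is "scene" or "top" or "wrist"; returns the picture (420x560x3 uint8, blue, green, red); there is no depth.
- robot.calibration(name): a dict with "vertical_fov" (degrees; the focal length in pixels is half the picture's height over the tangent of half this angle, whatever the lens; pixels are square), "cx", "cy" (the principal point, pixels), "rvec" (rotation vector, rad) and "tvec" (3), from world to camera coordinates, as OpenCV has them. Camera axes: x right, y down, z forward; pixel columns grow to the right and rows downward; lengths in m; the calibration is good to about 2 mm. A picture is of the moment at which its call begins: read the wrist's pose just before it. calibration takes no time and is no camera call; for the wrist camera it gives the pose at the moment of the call.
- robot.close_job(): hands the job in; it is judged then, once.
Trained networks look in the newest picture that a camera, given by its name, has taken for a name from the list of things; names that differ only in an ending like _2 or _b are one class to them, and where a whole thing is asked for, a point or a joint stands for the part that bears it (a point fixed in the world has none). Each returns a list of dicts, best first, with "conf" (0 to 1); they miss things now and then, are a little off and sometimes report something else, mostly with a low value. They report only what shows in the picture. A call takes as long as a camera call. They do not tell look-alikes from the thing itself.
- robot.recognise(camera, query): "centre" ([x, y, z] in m, in world coordinates, good to about 4 mm: the middle of the surface that is visible of it).
- robot.regions_of(camera, query): "pixels" (420x560 bool, what is visible of it).
- robot.landmark_of(camera, query): "centre" ([x, y, z] in m, in world coordinates, good to about 4 mm: a listed point, or the origin of a listed thing).
The state is a dict: "t": time; "q": joint angles; "dq": joint speeds; "joint_torque": joint torques, N m; "tool_pos": TCP position; "orientation": TCP orientation; "force": force on the tool from outside, world axes, zero at the start; "wrist_torque": the same for the moment, N m; "opening": finger opening in m; "gripper_force": force on a finger pad.
Only numpy, scipy, OpenCV 4.12 (cv2) and the standard library are available. Lean on these libraries where they do the work, as an engineer would, in place of code of your own. Each camera call takes 0.05 s, during which the arm holds its last target. There are 200 camera calls.

### The job

Take the loose cassette out of the wooden stand and file it in the packed rack, right next to the cassette with the ears sticking out at its ends, on its side towards the loop handle of the rack. Work it in gently, easing the neighbours apart towards whichever end gives and without tipping them, until it stands fully down on the rack floor like the others, then let go. Leave the loupe, jar and blower where they are.

Things in the scene. Friction and masses are not known exactly. Their poses are not given: they have to be found in the camera images.
- cassette_c (a point): The loose cassette, alone in the wooden stand: upright grey case, about 120 g, shell 60 wide (own x), 20 thick (own y), 75 high; a flat bar handle on top, 36 long (x), 18 thick (y), 32 high: 107 high in all. Foot tapered: 6 thick at the underside, evenly widening to the full 20 at 30 above it; top edges bevelled. Point: half-way up, 53.5 above the underside, 21.5 below the shell's top. z up.
- row_k_c (a point): The marker cassette: the one in the row with ears, a flat lug sticking out 30 at both ends (along its own x; 14 thick, from 34 to 62 above its underside), 120 wide over the ears; otherwise like row_a; at any of the three places other than the last at the loop-handle end. Point on its axis 37.5 above its underside; own x across the rack, +y towards the loop handle.
- stand_top (a point): Fixed dark wooden stand: base 90 x 56 x 8, two cheeks 60 long (x), 8 thick, rising to 44 above the table, slot of 22 between them (1 play each side of the cassette), low end stops to 20 above the table with 6 play in all along x. Point: middle of the slot, 44 above the table, level with the cheek tops; the cassette stands 8 above the table. x along the slot.
- rack_floor (a point): Fixed aluminium trough, 192 long (own y), a steel loop handle at its +y end; four cassettes packed along y, side lips 14 high, 66 apart. Point: trough centre, on the floor, 8 above the table. An upright 12 mm steel plate at each end of the row; they look alike, but one is locked and the other sprung (0.22 N/mm, gives 30): the row yields one way only (feel which). Smooth parts, friction 0.25.
- row_a_c (a point): A cassette of the row, about 180 g: shell 60 x 20 x 75 like the loose one's but with a square foot and only a low ridge on top (40 x 6 x 5). All shells have bevelled top edges: full 20 thick to 63 above the underside, evenly narrowing to 10 at 75, so two touching ones leave a V groove 10 wide, 12 deep. Point 37.5 above its underside (half-way up the shell); own y along the rack's +y.
- row_b_c (a point): Another cassette of the row, same as row_a. Point 37.5 mm above its underside.
- row_c_c (a point): Another cassette of the row, same as row_a. Point 37.5 mm above its underside.
- loupe: Bystander: black eyeglass loupe, 36 mm diameter, 34 high; origin at its underside.
- oil_jar: Bystander: amber glass jar, 36 mm diameter, 45 high; origin at its underside.
- blower: Bystander: black rubber dust blower, 54 mm diameter, 75 high; origin at its underside.
Things that resemble listed ones, but are neither listed nor needed, are in the scene too. Leave any green, pink or yellow look-alike of the part that bears cassette_c alone.

How it is judged:
By the outcome, as a careful person would: the job done as asked, in the order asked, and still so for the second after the job is handed in, with the robot touching nothing.
It also fails if it takes over 50 s, if anything falls off the work surface, if the arm or the gripper's body presses on something with over 40 N, if the wrist force passes 120 N, or if a joint passes its speed limit or range.

## Working session

There is one attempt and no reset: what is moved stays moved. The work goes in short steps, Python scripts to look and compute and a tool call to move; the robot and the scene stay as the last step left them, time stands still between calls to the robot, and variables do not carry over. Pictures are saved under pics/ and viewed, at most 10 in all, crops included, and the job is handed in when it is done.

Besides the shell and the picture viewer there is one more tool, called after "Emit:" as a command line: name --argument value ..., lists and objects as JSON in quotes. play_rows: Moves the arm, as the interface text tells. Its arguments: {"type":"object","properties":{"increments":{"type":"string"},"force":{"type":"number"}},"required":["increments"]}

```bash
mkdir -p pics
python3 - <<'E'
from plant import robot
import cv2,numpy as np
s=robot.read_state();print(s['t'],s['tool_pos'],s['orientation'])
ims={}
for c in ['scene','top']:
    im=robot.read_camera(c);ims[c]=im;cv2.imwrite(f'pics/{c}0.png',im)
    k=robot.calibration(c);print(c,k)
    for n in ['cassette_c','row_k_c','stand_top','rack_floor','row_a_c','loupe','oil_jar','blower']:
        r=robot.landmark_of(c,n)
        print(n,[(np.round(d['centre'],4).tolist(),round(d['conf'],2)) for d in r[:5]])
E
```

```text
0.0 [ 0.23117134 -0.55308376  0.21762692] [-3.07855295e+00 -6.17343665e-01  3.51190772e-04]
scene {'vertical_fov': 48.67114985618637, 'cx': 273.2732833326245, 'cy': 212.65460627466476, 'rvec': array([ 1.65790547,  1.55149337, -0.8336523 ]), 'tvec': array([ 0.05673727, -0.22657868,  1.3050785 ])}
cassette_c [([0.4462, -0.1552, 0.0528], 0.94), ([0.439, -0.2557, 0.0533], 0.9), ([0.5559, -0.2046, 0.0613], 0.81), ([0.5109, -0.3897, 0.0509], 0.59), ([0.5035, 0.0921, 0.0485], 0.27)]
row_k_c [([0.4987, 0.0927, 0.0466], 0.57)]
stand_top [([0.5601, -0.2036, 0.0462], 0.71)]
rack_floor [([0.5046, 0.0908, 0.0097], 0.58)]
row_a_c [([0.5093, 0.0739, 0.0445], 0.89), ([0.4996, 0.1149, 0.0421], 0.59)]
loupe [([0.3784, -0.0055, -0.0002], 0.84)]
oil_jar [([0.7225, 0.0146, 0.0022], 0.6)]
blower [([0.7369, -0.2086, -0.005], 0.6)]
top {'vertical_fov': 50.67807130848196, 'cx': 284.9722930038224, 'cy': 204.53339015143249, 'rvec': array([ 2.1792191 , -2.1086701 ,  0.21318129]), 'tvec': array([-0.12599244,  0.54462878,  0.84144127])}
cassette_c [([0.44, -0.2594, 0.0527], 0.93), ([0.5144, -0.3851, 0.0533], 0.87), ([0.5597, -0.2023, 0.0618], 0.62)]
row_k_c [([0.5027, 0.0998, 0.0448], 0.9)]
stand_top [([0.5598, -0.2037, 0.0414], 0.94), ([0.5569, -0.2011, 0.059], 0.38)]
rack_floor [([0.5028, 0.0885, 0.0059], 0.91)]
row_a_c [([0.4997, 0.079, 0.0457], 0.69)]
loupe [([0.3773, -0.0111, -0.0004], 0.85)]
oil_jar [([0.7278, 0.0108, -0.0014], 0.81)]
blower [([0.739, -0.2048, -0.0024], 0.74)]
```

View pics/scene0.png

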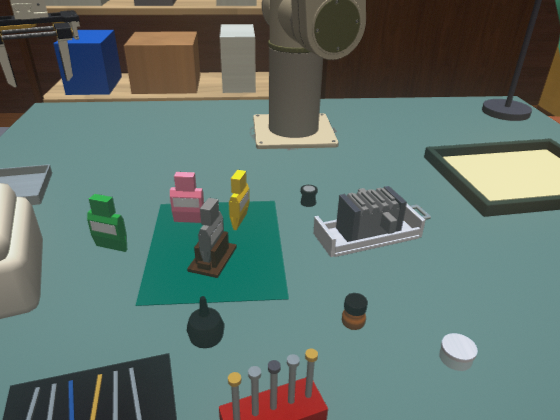

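View pics/top0.png

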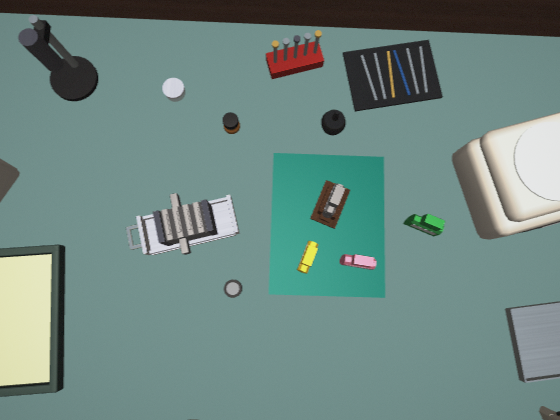

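The top picture shows the rack at (185,225) with its loop handle at left (+y) and the eared cassette at (180,222). The stand with the grey cassette is at (332,204).

```bash
cat > h.py <<'E'
import cv2,numpy as np
from plant import robot
def K(c):
    k=robot.calibration(c);f=210/np.tan(np.radians(k['vertical_fov']/2))
    return np.array([[f,0,k['cx']],[0,f,k['cy']],[0,0,1]]),np.array(k['rvec']),np.array(k['tvec'])
def rect(im,cal,z,x0,y0,size,px=2500.):
    "plane z: rect image, col=(y0+size/2-y)*px,row=(x0+size/2-x)*px"
    Kc,rv,tv=cal;R=cv2.Rodrigues(rv)[0]
    H=Kc@np.c_[R[:,0],R[:,1],R[:,2]*z+tv]
    s=size/2; A=np.array([[0,-1/px,x0+s],[-1/px,0,y0+s],[0,0,1]])
    n=int(size*px)
    return cv2.warpPerspective(im,H@A,(n,n),flags=cv2.INTER_CUBIC|cv2.WARP_INVERSE_MAP)
E
python3 - <<'E'
from h import *
im=cv2.imread('pics/top0.png');c=K('top')
a=rect(im,c,.083,.503,.09,.22,1800);b=rect(im,c,.044,.56,-.203,.22,1800)
o=np.hstack([a,b])
for i in range(0,o.shape[1],36):
    cv2.line(o,(i,0),(i,4 if i%180 else 10),(0,255,255),1)
cv2.imwrite('pics/r.png',o);print(o.shape)
m=robot.regions_of('top','stand_top')
for d in m[:2]:
    print(d['conf'],cv2.minAreaRect(cv2.findNonZero(d['pixels'].astype('uint8'))))
E
```

```text
(396, 792, 3)
0.95 ((328.87884521484375, 203.97531127929688), (27.309511184692383, 40.89150619506836), 22.833654403686523)
```

View pics/r.png

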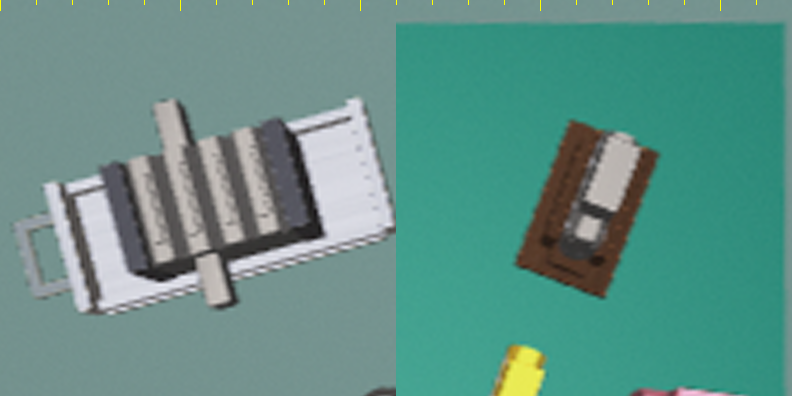

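The rectified crop shows the rack's long axis at about 16° yaw, with the order from the loop end being cassette, eared cassette, cassette, cassette. The groove to enter is the first one on the marker's loop side, at about (165,210). The slot of the stand is yawed about -22.7°. I'm moving above the stand to get a wrist view.

Emit:
play_rows --increments "439 -196 -90 45.5 -1;439 -196 -90 45.5 -1;439 -196 -90 45.5 -1;439 -196 -90 45.5 -1;439 -196 -90 45.5 -1;439 -196 -90 45.5 -1;439 -196 -90 45.5 -1;439 -196 -90 45.5 -1;439 -196 -90 45.5 -1;439 -196 -90 45.5 -1;439 -196 -90 45.5 -1;439 -196 -90 45.5 -1;439 -196 -90 45.5 -1"

```text
t: 2.25
tool_pos: [0.5602, -0.2042, 0.3082]
orientation: [3.079, -0.622, -0.001]
force: [0.1, 0.1, -0.3]
opening: 0.0934
gripper_force: 0.0
```

```bash
cat >> h.py <<'E'
def st():
    s=robot.read_state();R=cv2.Rodrigues(np.array(s['orientation']))[0]
    print('t',round(s['t'],2),'tcp',np.round(s['tool_pos'],4),'xyaw',round(np.degrees(np.arctan2(R[1,0],R[0,0])),2),'tilt',np.round(R[:2,2],4),'F',np.round(s['force'],2),'op',round(s['opening'],4),'g',round(s['gripper_force'],1))
    return s,R
E
python3 - <<'E'
from h import *
s,R=st();cal=K('wrist');im=robot.read_camera('wrist')
np.savez('w1.npz',*cal)
cv2.imwrite('pics/w1.png',im)
print(cal)
for n in ['cassette_c','stand_top']:
    print(n,[(np.round(d['centre'],4).tolist(),round(d['conf'],2)) for d in robot.landmark_of('wrist',n)[:4]])
E
```

```text
t 2.25 tcp [ 0.5602 -0.2042  0.3082] xyaw -22.85 tilt [-0.0009 -0.0002] F [ 0.1   0.12 -0.27] op 0.0934 g 0.0
(array([[296.21683514,   0.        , 281.31659583],
       [  0.        , 296.21683514, 209.30138992],
       [  0.        ,   0.        ,   1.        ]]), array([-1.63889269,  2.4685305 ,  0.35621459]), array([0.0297541 , 0.51303604, 0.64518943]))
cassette_c [([0.5619, -0.2079, 0.0628], 0.91), ([0.5214, -0.394, 0.0543], 0.8), ([0.4393, -0.2571, 0.0564], 0.66), ([0.4471, -0.1536, 0.0512], 0.61)]
stand_top [([0.5586, -0.2073, 0.0426], 0.81), ([0.7351, -0.2066, 0.0037], 0.34)]
```

View pics/w1.png

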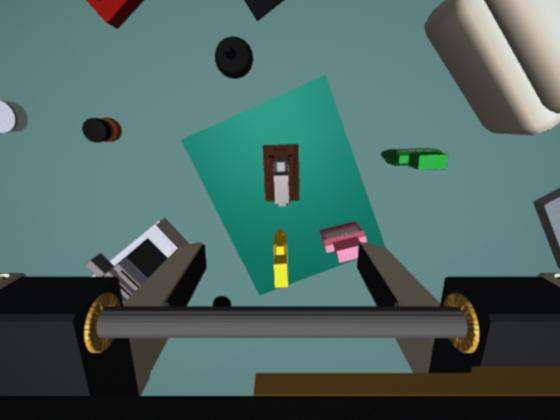

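The wrist picture shows the stand aligned vertically at (281,173), with the handle over it at (281,183). I'll rectify it to refine the handle centre.

Run:
```python
from h import *
im=cv2.imread('pics/w1.png');z=np.load('w1.npz');cal=[z[k] for k in z.files]
o=[]
for zz in (.115,.044):
    a=rect(im,cal,zz,.5602,-.2042,.13,3000)
    n=a.shape[0];M=cv2.getRotationMatrix2D((n/2,n/2),-22.85,1)  # bring slot vertical
    a=cv2.warpAffine(a,M,(n,n))
    M2=None
    for i in range(0,n,30): cv2.line(a,(i,0),(i,6),(0,255,255),1);cv2.line(a,(0,i),(6,i),(0,255,255),1)
    cv2.line(a,(n//2,0),(n//2,20),(0,0,255),1);cv2.line(a,(0,n//2),(20,n//2),(0,0,255),1)
    o.append(a)
cv2.imwrite('pics/r2.png',np.hstack(o))
```

```text
(no output)
```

View pics/r2.png

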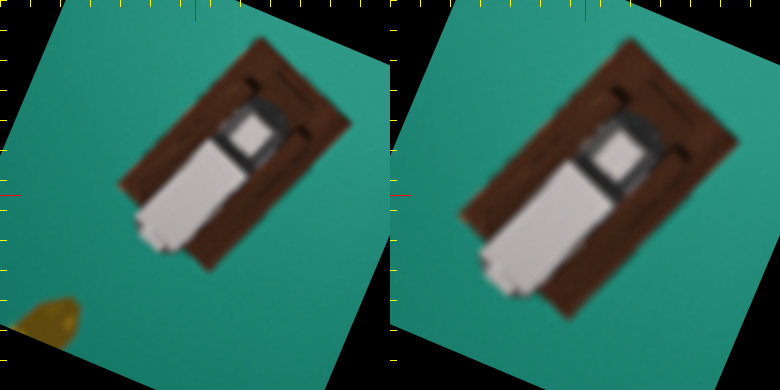

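The handle-top face spans about (210,140) to (165,240) in the left crop, so its centre is within 1 mm of the TCP. I'm descending and gripping lightly.

Emit:
play_rows --increments "-1 0 50 0 -1;-1 0 100 0 -0.5;-1 0 150 0 -0.5;-1 0 190 0 -0.5;-1 0 210 0 -0.5;-1 0 218.5 0 -0.5;-1 0 218.5 0 0;-1 0 218.5 0 1;-1 0 218.5 0 1;-1 0 218.5 0 1;-1 0 218.5 0 1;-1 0 218.5 0 1;-1 0 218.5 0 1;-1 0 218.5 0 1" --force 5

```text
t: 3.8
tool_pos: [0.56, -0.2032, 0.0903]
orientation: [3.079, -0.621, 0.0]
force: [0.1, 0.3, 1.6]
opening: 0.018
gripper_force: 5.0
```

```bash
python3 -c "
from h import *
st()"
```

```text
t 3.8 tcp [ 0.56   -0.2032  0.0903] xyaw -22.81 tilt [ 0.0001 -0.0002] F [0.11 0.26 1.6 ] op 0.018 g 5.0
```

Opening is 18 mm with almost no side force, so the grasp is centred. Next I firm the grip, lift straight up and go to a spot where the rack can be seen.

Emit:
play_rows --increments "0 0 0 0 1;0 0 0 0 1;0 0 -15 0 1;0 0 -35 0 1;0 0 -60 0 1;0 0 -90 0 1;0 0 -120 0 1;0 0 -170 0 1;-205 -217 -170 -38.3 1;-205 -217 -170 -38.3 1;-205 -217 -170 -38.3 1;-205 -217 -170 -38.3 1;-205 -217 -170 -38.3 1;-205 -217 -170 -38.3 1;-205 -217 -170 -38.3 1;-205 -217 -170 -38.3 1;-205 -217 -170 -38.3 1;-205 -217 -170 -38.3 1" --force 35

```text
t: 5.6
tool_pos: [0.4555, 0.0752, 0.2602]
orientation: [3.113, 0.42, -0.0]
force: [0.4, -0.5, -1.0]
opening: 0.0179
gripper_force: 35.0
```

Run:
```python
from h import *
s,R=st();cal=K('wrist');im=robot.read_camera('wrist')
np.savez('w2.npz',*cal);cv2.imwrite('pics/w2.png',im)
for n in ['rack_floor','row_k_c','row_a_c','cassette_c']:
    print(n,[(np.round(d['centre'],4).tolist(),round(d['conf'],2)) for d in robot.landmark_of('wrist',n)[:4]])
```

```text
t 5.6 tcp [0.4555 0.0752 0.2602] xyaw 15.36 tilt [-0.0001 -0.0002] F [ 0.45 -0.5  -1.03] op 0.0179 g 35.0
rack_floor []
row_k_c [([0.4985, 0.1016, 0.0448], 0.62)]
row_a_c [([0.5103, 0.0767, 0.0428], 0.77)]
cassette_c [([0.4454, -0.1557, 0.0524], 0.94), ([0.455, 0.0718, 0.2316], 0.88), ([0.4386, -0.2563, 0.0555], 0.78)]
```

View pics/w2.png

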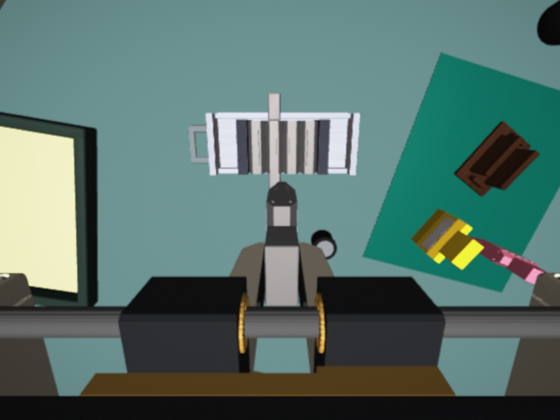

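The wrist picture shows the rack at (282,144), squarely aligned, with the marker's ears in column 275 and its loop handle at left. The foot of the held cassette is at (282,190). I'll rectify this in the tool frame for millimetre readings.

```bash
cat >> h.py <<'E'
def rtool(im,cal,z,tcp,yaw,u0,v0,w,h,px):
    "cols: v=tool y from v0 rising right; rows: u=tool x, u0 at top falling; tool yaw deg"
    Kc,rv,tv=cal;R=cv2.Rodrigues(rv)[0];a=np.radians(yaw)
    ex=np.array([np.cos(a),np.sin(a)]);ey=np.array([np.sin(a),-np.cos(a)])
    A=np.eye(3);A[:2,0]=ey/px;A[:2,1]=-ex/px;A[:2,2]=np.array(tcp[:2])+u0*ex+v0*ey
    H=Kc@np.c_[R[:,0],R[:,1],R[:,2]*z+tv]
    return cv2.warpPerspective(im,H@A,(int(w*px),int(h*px)),flags=cv2.INTER_CUBIC|cv2.WARP_INVERSE_MAP)
E
python3 - <<'E'
from h import *
im=cv2.imread('pics/w2.png');z=np.load('w2.npz');cal=[z[k] for k in z.files]
tcp=[.4555,.0752];o=[]
for zz in (.083,.07):
    a=rtool(im,cal,zz,tcp,15.36,.12,-.085,.16,.13,2500 if 0 else 4500)
    a=cv2.resize(a,None,fx=1,fy=.5)
    for mm in range(-85,75,5): cv2.line(a,(int((mm+85)*4.5),0),(int((mm+85)*4.5),14 if mm%10==0 else 6),(0,0,255) if mm==0 else (0,255,255),1)
    for mm in range(-10,120,10): cv2.line(a,(0,int((120-mm)*2.25)),(8,int((120-mm)*2.25)),(0,255,255),1)
    o.append(a)
cv2.imwrite('pics/r3.png',np.vstack(o));print(np.vstack(o).shape)
g=cv2.cvtColor(rtool(im,cal,.083,tcp,15.36,.075,-.06,.11,.03,2000),cv2.COLOR_BGR2GRAY)
# strip profile across rack, u .045...0.075, per mm
for k in range(2):
    p=g[k*30:k*30+25].mean(0);print([(i-60,int(p[2*i:2*i+2].mean())) for i in range(5,100)])
# foot underside of held cassette, nominal z
zf=.2602-.0903+.008;print('foot z',zf)
Kc,rv,tv=cal
for du in(-.03,.03):
  for dv in (-.003,.003):
    a=np.radians(15.36);P=np.array([*(np.array(tcp)+du*np.array([np.cos(a),np.sin(a)])+dv*np.array([np.sin(a),-np.cos(a)])),zf])
    print(du,dv,cv2.projectPoints(P[None],rv,tv,Kc,None)[0].ravel().round(1))
E
```

```text
(584, 720, 3)
[(-55, 229), (-54, 230), (-53, 225), (-52, 191), (-51, 127), (-50, 81), (-49, 72), (-48, 73), (-47, 74), (-46, 74), (-45, 74), (-44, 74), (-43, 74), (-42, 75), (-41, 74), (-40, 63), (-39, 45), (-38, 53), (-37, 70), (-36, 85), (-35, 117), (-34, 168), (-33, 202), (-32, 206), (-31, 204), (-30, 205), (-29, 204), (-28, 197), (-27, 185), (-26, 188), (-25, 180), (-24, 136), (-23, 87), (-22, 72), (-21, 73), (-20, 74), (-19, 75), (-18, 78), (-17, 78), (-16, 83), (-15, 111), (-14, 161), (-13, 200), (-12, 207), (-11, 206), (-10, 205), (-9, 205), (-8, 206), (-7, 206), (-6, 204), (-5, 186), (-4, 142), (-3, 92), (-2, 73), (-1, 73), (0, 74), (1, 74), (2, 77), (3, 78), (4, 83), (5, 108), (6, 156), (7, 196), (8, 206), (9, 205), (10, 205), (11, 205), (12, 205), (13, 205), (14, 203), (15, 186), (16, 141), (17, 93), (18, 74), (19, 73), (20, 75), (21, 77), (22, 79), (23, 79), (24, 82), (25, 106), (26, 150), (27, 182), (28, 182), (29, 188), (30, 201), (31, 203), (32, 202), (33, 203), (34, 201), (35, 188), (36, 146), (37, 97), (38, 72), (39, 60)]
[(-55, 229), (-54, 230), (-53, 226), (-52, 198
[... 411 characters left out ...]
 (-15, 114), (-14, 165), (-13, 201), (-12, 205), (-11, 204), (-10, 204), (-9, 203), (-8, 197), (-7, 186), (-6, 186), (-5, 184), (-4, 147), (-3, 94), (-2, 73), (-1, 73), (0, 75), (1, 78), (2, 80), (3, 79), (4, 85), (5, 113), (6, 158), (7, 184), (8, 184), (9, 192), (10, 201), (11, 203), (12, 203), (13, 204), (14, 202), (15, 187), (16, 141), (17, 94), (18, 73), (19, 73), (20, 75), (21, 77), (22, 79), (23, 79), (24, 82), (25, 106), (26, 153), (27, 183), (28, 179), (29, 177), (30, 195), (31, 201), (32, 201), (33, 200), (34, 201), (35, 193), (36, 151), (37, 96), (38, 71), (39, 61)]
foot z 0.1779
-0.03 -0.003 [278.1 247.2]
-0.03 0.003 [284.7 247.2]
0.03 -0.003 [277.9 182.1]
0.03 0.003 [285.  182.1]
```

View pics/r3.png

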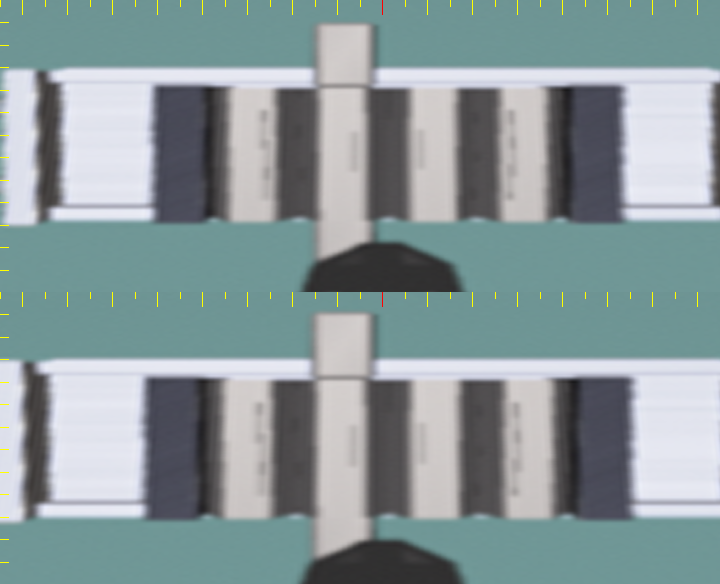

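The strips' tops are at v = -29.2 (loop-side cassette), -9.2 (marker), 10.9 and 31 mm, with the expected 20 mm pitch. So the groove is at v = -19.2 mm and the row centre at u ≈ 51 mm. I'm moving above it with the foot a few mm over the tops.

Emit:
play_rows --increments "40 -19.2 0 0 1;51.3 -19.2 30 0 1;51.3 -19.2 60 0 1;51.3 -19.2 85 0 1;51.3 -19.2 91 0 1;51.3 -19.2 91 0 1;51.3 -19.2 91 0 1;51.3 -19.2 91 0 1"

```text
t: 6.65
tool_pos: [0.5007, 0.1086, 0.1712]
orientation: [3.113, 0.423, 0.005]
force: [0.1, -0.6, -0.4]
opening: 0.0179
gripper_force: 35.0
```

Run:
```python
from h import *
s,R=st();cal=K('wrist')
im=robot.read_camera('wrist');im2=robot.read_camera('scene')
cv2.imwrite('pics/w3.png',np.hstack([im[100:350,140:440],cv2.resize(im2[150:270,290:450],None,fx=2.9,fy=2.083,interpolation=cv2.INTER_CUBIC)]))
```

```text
t 6.65 tcp [0.5007 0.1086 0.1712] xyaw 15.46 tilt [0.0032 0.0004] F [ 0.12 -0.6  -0.42] op 0.0179 g 35.0
```

View pics/w3.png

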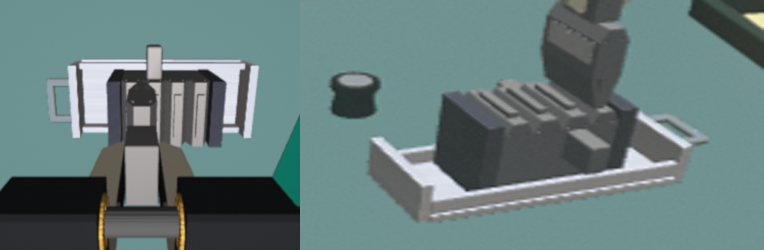

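The foot is above the right groove, with the eared cassette immediately on the side away from the loop. I'll lower it gently into the groove.

Emit:
play_rows --increments "0 0 2 0 1;0 0 4 0 1;0 0 6 0 1;0 0 7 0 1;0 0 8 0 1;0 0 8 0 1;0 0 8 0 1"

```text
t: 7.45
tool_pos: [0.4994, 0.1086, 0.1611]
orientation: [3.113, 0.423, -0.0]
force: [-0.0, -0.0, -1.3]
opening: 0.0177
gripper_force: 35.0
```

```bash
python3 -c "
from h import *
st()"
```

```text
t 7.45 tcp [0.4994 0.1086 0.1611] xyaw 15.47 tilt [-0.0001 -0.    ] F [-0.05 -0.01 -1.33] op 0.0177 g 35.0
```

Emit:
play_rows --increments "0 1 1 0 1;0 2 1 0 1;0 3 1 0 1;0 3 1 0 1;0 3 1 0 1"

```text
t: 7.95
tool_pos: [0.5002, 0.106, 0.1601]
orientation: [-3.112, -0.423, 0.0]
force: [-0.8, 3.3, -1.3]
opening: 0.0177
gripper_force: 35.0
```

Emit:
play_rows --increments "0 -2 0 0 1;0 -4 0 0 1;0 -5 0 0 1;0 -6 0 0 1;0 -6 0 0 1;0 -6 0 0 1"

```text
t: 8.55
tool_pos: [0.4988, 0.1114, 0.1602]
orientation: [3.113, 0.423, 0.0]
force: [1.0, -0.4, -0.9]
opening: 0.0177
gripper_force: 35.0
```

Emit:
play_rows --increments "0 -1 0 0 1;0 -2 0 0 1;0 -2 0 0 1;0 -2 0 0 1"

```text
t: 8.95
tool_pos: [0.4982, 0.1134, 0.1602]
orientation: [3.113, 0.423, 0.0]
force: [0.1, -0.8, 0.2]
opening: 0.0178
gripper_force: 35.0
```

Emit:
play_rows --increments "0 -1 0 0 1;0 -1 0 0 1;0 -1 0 0 1"

```text
t: 9.25
tool_pos: [0.4979, 0.1144, 0.1602]
orientation: [3.113, 0.423, 0.0]
force: [-0.2, -1.4, 1.7]
opening: 0.0176
gripper_force: 35.0
```

Run:
```python
from h import *
s,R=st()
im=robot.read_camera('wrist')
cv2.imwrite('pics/w4.png',cv2.resize(im[130:260,170:390],None,fx=3.5,fy=3.5,interpolation=cv2.INTER_CUBIC))
```

```text
t 9.25 tcp [0.4979 0.1144 0.1602] xyaw 15.48 tilt [ 0.0001 -0.    ] F [-0.17 -1.38  1.72] op 0.0176 g 35.0
```

View pics/w4.png

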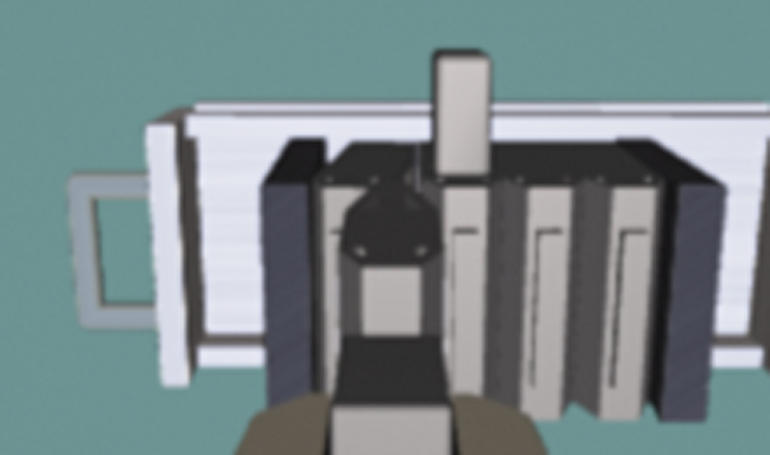

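The picture shows the loop-side cassette and plate moved: its strip is at x=322, against 440 for the marker, where the other pitches are 85 px. That gives a gap of about 7 mm, while the marker and the rest stayed put. So the loop end is the sprung one. I'm easing down along the taper, shifting towards the loop.

Emit:
play_rows --increments "0 -0.5 2 0 1;0 -0.7 4 0 1;0 -1 6 0 1;0 -1.2 8 0 1;0 -1.5 10 0 1;0 -1.8 12 0 1;0 -2 14 0 1;0 -2 14 0 1;0 -2 14 0 1"

```text
t: 10.2
tool_pos: [0.4971, 0.1163, 0.1459]
orientation: [-3.113, -0.423, 0.001]
force: [0.6, -3.1, -1.2]
opening: 0.0176
gripper_force: 35.0
```

```bash
python3 -c "
from h import *
st()"
```

```text
t 10.2 tcp [0.4971 0.1163 0.1459] xyaw 15.48 tilt [-0.0005 -0.    ] F [ 0.63 -3.09 -1.22] op 0.0176 g 35.0
```

Emit:
play_rows --increments "0 -0.4 3 0 1;0 -0.8 6 0 1;0 -1.2 9 0 1;0 -1.6 12 0 1;0 -2 15 0 1;0 -2.4 18 0 1;0 -2.8 21 0 1;0 -3 24 0 1;0 -3 24 0 1;0 -3 24 0 1"

```text
t: 11.2
tool_pos: [0.4964, 0.1189, 0.1216]
orientation: [3.113, 0.423, -0.0]
force: [2.6, -5.5, -0.9]
opening: 0.0179
gripper_force: 35.0
```

Run:
```python
from h import *
s,R=st()
im=robot.read_camera('wrist');im2=robot.read_camera('scene')
cv2.imwrite('pics/w5.png',np.vstack([cv2.resize(im[140:240,160:400],(768,320),interpolation=cv2.INTER_CUBIC),cv2.resize(im2[170:260,300:440],(420,270),interpolation=cv2.INTER_CUBIC).__class__(0) if 0 else cv2.copyMakeBorder(cv2.resize(im2[170:260,300:440],(420,270),interpolation=cv2.INTER_CUBIC),0,0,0,348,0)]))
```

```text
t 11.2 tcp [0.4964 0.1189 0.1216] xyaw 15.47 tilt [-0.0002 -0.0005] F [ 2.58 -5.49 -0.88] op 0.0179 g 35.0
```

View pics/w5.png

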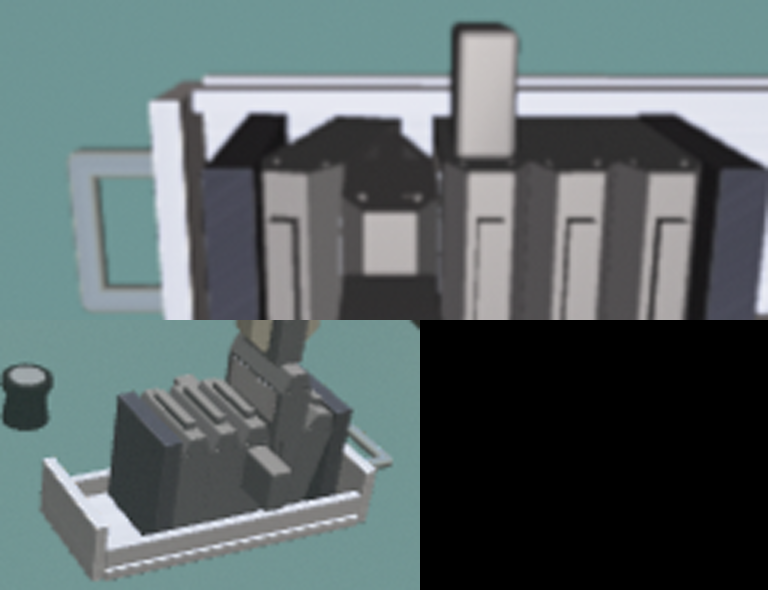

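The picture shows the cassette half-way down, with a few mm to spare on the marker's side. The loop-side neighbour leans: its top is about 24 mm away but its foot lags (bottom edge at (400,118) against (433,118)). I'll come back towards the marker to relax it, then go deeper so the full-width part pushes lower and squares it up.

Emit:
play_rows --increments "0 1 0 0 1;0 2 0 0 1;0 3 0 0 1;0 3 0 0 1"

```text
t: 11.7
tool_pos: [0.4971, 0.1163, 0.1218]
orientation: [-3.113, -0.423, 0.001]
force: [1.4, -4.0, -2.2]
opening: 0.0181
gripper_force: 35.0
```

Emit:
play_rows --increments "0 0.5 0 0 1;0 1 0 0 1;0 1 0 0 1"

```text
t: 12.0
tool_pos: [0.4973, 0.1157, 0.122]
orientation: [-3.112, -0.423, 0.001]
force: [-1.2, -0.7, -1.7]
opening: 0.0179
gripper_force: 35.0
```

Touching the marker now. I'll back off 0.7 mm and descend.

Emit:
play_rows --increments "0 -0.7 0 0 1;0 -0.7 2 0 1;0 -0.7 4 0 1;0 -0.7 6 0 1;0 -0.7 8 0 1;0 -0.7 10 0 1;0 -0.7 12 0 1;0 -0.7 14 0 1;0 -0.7 16 0 1;0 -0.7 16 0 1"

```text
t: 13.0
tool_pos: [0.497, 0.1159, 0.1055]
orientation: [3.113, 0.423, -0.001]
force: [1.6, -2.6, -1.8]
opening: 0.018
gripper_force: 35.0
```

Run:
```python
from h import *
s,R=st()
im=robot.read_camera('wrist')
cv2.imwrite('pics/w6.png',cv2.resize(im[140:260,160:400],(768,384),interpolation=cv2.INTER_CUBIC))
```

```text
t 13.0 tcp [0.497  0.1159 0.1055] xyaw 15.48 tilt [-0.0009 -0.0002] F [ 1.59 -2.64 -1.78] op 0.018 g 35.0
```

View pics/w6.png

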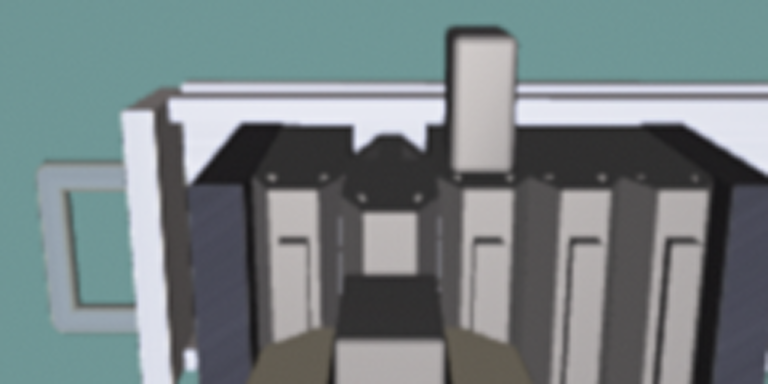

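The row is square again: the loop neighbour is upright at (295,180) and flush with its plate, and the foot is between it and the marker. By my count I have now viewed 11 pictures, one over the limit of 10, so from here on I use numbers only. Going on down to the floor.

Emit:
play_rows --increments "0 0 2 0 1;0 0 4 0 1;0 0 6 0 1;0 0 8 0 1;0 0 10 0 1;0 0 12 0 1;0 0 13.5 0 1;0 0 14.5 0 1;0 0 14.5 0 1"

```text
t: 13.95
tool_pos: [0.4973, 0.116, 0.0913]
orientation: [3.113, 0.423, -0.0]
force: [1.8, -3.0, -1.3]
opening: 0.018
gripper_force: 35.0
```

Emit:
play_rows --increments "0 0 0.5 0 1;0 0 1 0 1;0 0 1 0 1"

```text
t: 14.25
tool_pos: [0.4974, 0.116, 0.0906]
orientation: [3.113, 0.423, 0.0]
force: [0.6, -3.5, -1.8]
opening: 0.0178
gripper_force: 35.0
```

Emit:
play_rows --increments "0 0 0.5 0 1;0 0 0.5 0 1;0 0 0.5 0 1"

```text
t: 14.55
tool_pos: [0.4977, 0.1161, 0.0905]
orientation: [-3.113, -0.423, -0.001]
force: [0.4, -2.9, 2.4]
opening: 0.0177
gripper_force: 35.0
```

Emit:
play_rows --increments "0 0 0.5 0 1;0 0 0.5 0 1;0 0 0.5 0 1"

```text
t: 14.85
tool_pos: [0.4979, 0.1162, 0.0904]
orientation: [-3.113, -0.423, -0.002]
force: [0.6, -3.5, 5.5]
opening: 0.0181
gripper_force: 35.0
```

Floor contact felt (Fz went from -1.8 to +5.5 N) at the same TCP height as in the stand. I'm closing the last gap to the marker, opening slightly and backing straight up.

Emit:
play_rows --increments "0 0.4 -0.5 0 1;0 0.8 -0.5 0 1;0 0.8 -0.5 0 1;0 0.8 -0.5 0 0.4;0 0.8 -0.5 0 0.4;0 0.8 -0.5 0 0.4;0 0.8 -0.5 0 0.4;0 0.8 -0.5 0 0.4" --force 35

```text
t: 15.65
tool_pos: [0.4975, 0.1152, 0.0899]
orientation: [-3.113, -0.423, 0.001]
force: [1.0, -0.7, -0.3]
opening: 0.0276
gripper_force: 0.0
```

```bash
python3 -c "
from h import *
st()"
```

```text
t 15.65 tcp [0.4975 0.1152 0.0899] xyaw 15.48 tilt [-0.0004 -0.    ] F [ 1.02 -0.66 -0.33] op 0.0276 g 0.0
```

Emit:
play_rows --increments "0 0 -10 0 0.4;0 0 -25 0 0.4;0 0 -45 0 0.4;0 0 -80 0 0.4;0 0 -120 0 0.4;-50 0 -170 0 0.4;-50 0 -170 0 0.4;-50 0 -170 0 0.4;-50 0 -170 0 0.4;-50 0 -170 0 0.4"

```text
t: 16.65
tool_pos: [0.4494, 0.1019, 0.2592]
orientation: [-3.113, -0.423, 0.002]
force: [-0.2, -0.4, -0.3]
opening: 0.028
gripper_force: 0.0
```

Run:
```python
from h import *
s,R=st();cal=K('wrist');im=robot.read_camera('wrist');tcp=s['tool_pos']
for n in ['cassette_c','row_k_c','row_a_c']:
    print(n,[(np.round(d['centre'],4).tolist(),round(d['conf'],2)) for d in robot.landmark_of('wrist',n)[:4]])
def edges(u0,z,a=-.06,w=.12):
    g=cv2.cvtColor(rtool(im,cal,z,tcp,15.46,u0,a,w,.006,4000),cv2.COLOR_BGR2GRAY).mean(0)
    b=cv2.threshold(g.astype('uint8')[None],140,1,0)[1].ravel().astype(int)
    i=np.flatnonzero(np.diff(b));return [(round(a*1e3+k/4,1),'+' if b[k+1] else '-') for k in i]
for u in (.078,.07,.06,.05,.04,.03): print(u,edges(u,.083))
print('handle top',edges(.06,.115),edges(.045,.115))
h=cv2.cvtColor(rtool(im,cal,.115,tcp,15.46,.1,-.06,.12,.1,1000),cv2.COLOR_BGR2GRAY)
```

```text
t 16.65 tcp [0.4494 0.1019 0.2592] xyaw 15.47 tilt [-0.0013 -0.0001] F [-0.2  -0.4  -0.27] op 0.028 g 0.0
cassette_c [([0.4408, -0.2561, 0.0525], 0.92), ([0.4475, -0.1548, 0.0539], 0.79)]
row_k_c [([0.5032, 0.0987, 0.0472], 0.82)]
row_a_c [([0.5118, 0.0734, 0.0434], 0.9)]
0.078 [(np.float64(-52.2), '-'), (np.float64(-49.0), '+'), (np.float64(-42.2), '-'), (np.float64(-26.2), '+'), (np.float64(-15.5), '-'), (np.float64(-6.2), '+'), (np.float64(4.5), '-'), (np.float64(13.8), '+'), (np.float64(24.5), '-'), (np.float64(33.8), '+'), (np.float64(44.5), '-'), (np.float64(54.0), '+')]
0.07 [(np.float64(-52.5), '-'), (np.float64(-49.0), '+'), (np.float64(-42.2), '-'), (np.float64(-26.2), '+'), (np.float64(-15.5), '-'), (np.float64(-6.8), '+'), (np.float64(4.8), '-'), (np.float64(14.0), '+'), (np.float64(24.5), '-'), (np.float64(34.0), '+'), (np.float64(44.2), '-'), (np.float64(54.0), '+')]
0.06 [(np.float64(-52.5), '-'), (np.float64(-49.2), '+'), (np.float64(-42.2), '-'), (np.float64(-26.0), '+'), (np.float64(-15.8), '-'), (np.float64(-10.5), '+'), (np.float64(8.8), '-'), (np.float64(13.8), '
[... 1085 characters left out ...]
4(-58.2), '-'), (np.float64(-56.2), '+'), (np.float64(-47.5), '-'), (np.float64(-44.8), '+'), (np.float64(-38.5), '-'), (np.float64(-23.5), '+'), (np.float64(-14.2), '-'), (np.float64(-9.5), '+'), (np.float64(7.8), '-'), (np.float64(12.5), '+'), (np.float64(22.2), '-'), (np.float64(30.8), '+'), (np.float64(40.2), '-'), (np.float64(48.8), '+'), (np.float64(58.2), '-')] [(np.float64(-47.8), '-'), (np.float64(-44.5), '+'), (np.float64(-38.2), '-'), (np.float64(-23.5), '+'), (np.float64(-14.2), '-'), (np.float64(-9.5), '+'), (np.float64(8.0), '-'), (np.float64(12.5), '+'), (np.float64(22.0), '-'), (np.float64(30.8), '+'), (np.float64(40.2), '-'), (np.float64(49.0), '+'), (np.float64(58.2), '-')]
```

All five cassettes are parallel at an even 20 mm pitch. The handle top measures 17.4 mm wide (nominal 18) and sits directly over its shell, so the cassette is upright and fully seated. Handing in.

```bash
python3 -c "
from h import *
print(robot.close_job())"
```

```text
the job is handed in; nothing more can be done
None
```

The cassette is filed next to the eared one on its loop-handle side, standing on the rack floor and released, and the job was handed in at about 17 s; the loop-side neighbour leaned roughly 8° part-way before squaring up, and I viewed 11 pictures against the limit of 10.

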